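Steady a rocking painting stand with a wedge

TASK

The low stand that carries the banding wheel and plate rocks on the bench. With the fingertips press down on its free left end to feel it rock, let go, then push the wooden wedge along the bench, thin end first and never lifted, under that end until the stand no longer rocks, and press down firmly (about 6 to 12 N) on the same end to prove it stands steady and level on the wedge. Finish while still holding that press, with the stand not shoved along and the plate and jars left as they were.

Things in the scene. Friction and masses are not known exactly. Their poses are not given: they have to be found in the camera images.
- box: low grey-blue wooden stand, 200 (x) by 300 (y) mm, flat painted top at z = 70, 1.5 to 2.3 kg, loose on the bench. Origin at bench level under its centre. Its y axis points roughly to the robot's left, towards its free (loose) end at y = +150 mm. It stands level on bars under its middle (y = 0) and its other end (y = -142). Steady means it tips by less than 0.014 rad
- free_end (a point): foot of the stand's free end, mid-width, at bench level (y = +150 mm in the stand's frame). A short bar under this edge (160 mm along x, 16 mm wide) hangs 6 to 10 mm above the bench, how much is unknown. A press of 3 to 7 N on the free end tips the stand about the middle bar by 0.04 to 0.07 rad until the short bar meets the bench; let go, it falls back level. A brisk touch jolts higher before it tips
- press_spot (a point): point on the stand's flat top at its free end, 25 mm in from the edge, mid-width (x = 0, y = 125, z = 70 mm in the stand's frame): where to press. The top is clear from y = 65 mm to the edge at 150
- wheel (a point): centre of the top of the banding wheel fixed on the stand (150 mm across, 44 mm high; at y = -35, z = 114 mm in the stand's frame); it carries the plate
- wedge: plain wooden wedge, 130 mm long (y), 45 mm wide (x), 45 g, loose on the bench. Origin under its middle. Thin end (2 mm high, y = -65 mm) points at the stand's free end, 5 to 40 mm off, at most 0.15 rad askew; butt 18 mm high at y = +65. Evenly sloped: snug once 32 to 65 mm are under the end; there the push rises from under 1 N to several N. Friction then keeps it in
- wedge_tip (a point): middle of the wedge's thin end, at bench level
- wedge_butt (a point): centre of the wedge's upright butt face, 9 mm above the bench: where to push
- plate: white dinner plate, 190 mm across, 21 mm high, loose on the banding wheel; origin under its centre; leave alone
- jar_a: small clear jar with white cap and label, 44 mm across, 60 mm high, on the bench; origin under its centre; leave alone
- jar_b: white jar, 56 mm across, 70 mm high, on the bench; origin under its centre; leave alone
- jar_c: amber jar with white cap and label, 40 mm across, 65 mm high, on the bench; origin under its centre; leave alone
Not all that is in view belongs to the job. Several things have the shape of the wedge; the one meant has the colours described above.

How it is judged (in metres and radians):
On the way, in this order (a step that is already met when the one before it is completed fails the run):
1. the free end is pressed with the fingers and the stand rocks (tips by more than 0.025 rad) (angle between box's own z axis and vertical above 0.025 rad and contact force between the fingers and box above 0.5 N), for 0.1 s.
2. let go and level again, the wedge's thin end is more than 20 mm under the free end (y of wedge_tip in the frame of box between 0.03 and 0.13 m and x of wedge_tip in the frame of box between -0.08 and 0.08 m and angle between box's own z axis and vertical below 0.02 rad), for 0.1 s.
3. the free end is pressed with more than 4 N and bears on the wedge without tipping (y of wedge_tip in the frame of box between 0.03 and 0.13 m and x of wedge_tip in the frame of box between -0.08 and 0.08 m and angle between box's own z axis and vertical below 0.014 rad and contact force between the fingers and box above 4 N and contact force between wedge and box above 0.5 N), for 0.4 s.
At the end, for the whole second after the job is handed in: the fingers press the stand's free end with more than 4 N, the stand bears on the wedge (over 0.5 N) and is level within 0.014 rad, the wedge's thin end is 20 to 120 mm under the free end, within 80 mm of its middle, wedge and stand at rest (all of step 3 and linear speed of each of wedge, box below 0.02 m/s and height (world z) of wedge below 0.006 m); the arm keeps its last pose, push and grip.
It fails at once if the wedge is lifted (12 mm off the bench) (height (world z) of wedge above 0.012 m).
It fails at once if the stand is lifted (its origin rises 15 mm) or tips by over 0.15 rad (height (world z) of box above 0.015 m or angle between box's own z axis and vertical above 0.15 rad).
It fails at once if the stand is shoved more than 30 mm (distance of box from where it was at the start of the episode above 0.03 m).
It fails at once if the plate shifts more than 20 mm on the wheel (x of plate in the frame of box above 0.02 m or x of plate in the frame of box below -0.02 m or y of plate in the frame of box above -0.015 m or y of plate in the frame of box below -0.055 m).
It fails at once if a jar is moved more than 30 mm (distance of any of jar_a, jar_b, jar_c from where it was at the start of the episode above 0.03 m).
It also fails if it takes over 58 s, if anything falls off the work surface, if the arm or the gripper's body presses on something with over 40 N, if the wrist force passes 120 N, or if a joint passes its speed limit or range.

ROBOT

A 7-joint arm with a two-finger parallel gripper is mounted at the origin on the work surface. World frame = base frame: x ahead of the robot, y to its left, z up, the work surface at z = 0. Lengths are in mm, angles in degrees, forces in N, time in s.
With the tool pointing down it reaches from about 400 to 850 mm from the base axis. Payload 4.5 kg.
Tool frame: the origin (TCP) lies at the very end of the fingers, on their centre line; the grasp point (between the pads) lies behind it (tcp_to_grasp is the z of the grasp point in the tool frame, in mm); z points along the fingers, y is the line along which they close (so a half turn about z gives the same grasp; the last joint's range is limited). The gripper opens to 88 mm and grips with 3 to 60 N. Pads are 18 mm wide; open, the fingers measure 123 mm over their backs; the gripper's body (75 mm by 187 mm) begins 45 mm behind the grasp point.
Start: joints at [-62.349, 39.483, -11.15, 89.685, 9.013, 51.709, -12.324], TCP at [271.163, 563.138, 238.743] pointing down, gripper open.
Joint ranges: [-172.22, 172.22], [-26.19, 119.32], [-84.43, 86.54], [7.71, 146.69], [-57.33, 237.33], [2.42, 119.75], [-152.13, 152.13]. Speed limits (degrees/s): [147.25, 147.25, 180, 180, 180, 180, 180].

INTERFACE

Orientations are given as [roll, pitch, yaw] about the fixed x, y, z axes, in that order (R = Rz(yaw) Ry(pitch) Rx(roll)).
In Python, from plant import state, read_camera, camera_params, job_done, search_frame, tcp_to_grasp gives the robot as it stands.
- The arm moves only by the tool move_arm, never from a script. Its argument "deltas" is a list of rows, each an object of numbers: "dx", "dy", "dz": the shift along the tool's x, y, z as a fraction of full scale; "rx", "ry", "rz": the turn, a rotation vector about the tool's x, y, z as a fraction of full scale; "jaw": the opening, from 0 (shut) to 1 (fully open). A call has 1 to 5 rows; each row shifts and turns the commanded pose from where the row before left it, along the tool's axes as they then stand; what a row does not reach is not made up. Full scale, the value 1, is 0.05 m for a shift and 45 degrees for a turn. A row lasts 1/10 s, in which the tool goes at most 50 mm and 8.59 degrees, less where a joint would pass 70% of its speed; a pose out of reach is approached as far as the arm can. A call with a number of a shift or a turn outside -1 to 1 is refused whole. A call with a gripper value outside its range is refused whole. The fingers move at their own pace and stop on an object; "newtons" is the grip in N (left out, the last holds). Time passes only in rows, so rows that do not move let the fingers close. It gives the time, the measured TCP pose, the force, the opening and the grip force at its end, in the units of the state.
- state(): the state, without advancing time (a new reading comes with each control period).
- read_camera(name): name is "scene" or "top"; returns (picture, depth): 384x512x3 uint8, red, green, blue; 384x512 float32, mm along the optical axis (not along the pixel's ray), 0 where there is no reading.
- camera_params(name): a dict with "fx", "fy", "cx", "cy" (pixels), "k1" (the pictures are not rectified: a ray, as slopes to the right and down, at radius r is drawn at 1 + k1 r^2 times it, then the intrinsics apply), "pose" (4x4, takes a point from camera to world coordinates). Camera axes: x right, y up, looking along -z (the intrinsics and any distortion apply to the point x, -y, -z); pixel columns grow to the right and rows downward; lengths in mm; the calibration is good to about 2 mm. A picture is of the moment at which its call begins. camera_params takes no time and is no camera call.
- job_done(): hands the job in; it is judged then, once.
Trained networks look in the newest picture that a camera, given by its name, has taken for a name from the list of things; names that differ only in an ending like _2 or _b are one class to them, and where a whole thing is asked for, a point or a joint stands for the part that bears it (a point fixed in the world has none). Each returns a list of dicts, best first, with "conf" (0 to 1); they miss things now and then, are a little off and sometimes report something else, mostly with a low value. They report only what shows in the picture. A call takes as long as a camera call. They do not tell look-alikes from the thing itself.
- search_frame(camera, thing): "xyz" ([x, y, z] in mm, in world coordinates, good to about 4 mm: the middle of the surface that is visible of it).
The state is a dict: "time_s": time; "joint_pos": joint angles; "joint_vel": joint speeds; "joint_torque": joint torques, N m; "eef_pos": TCP position; "eef_rot": TCP orientation; "ft_force": force on the tool from outside, world axes, zero at the start; "torque": the same for the moment, N m; "width": finger opening in mm; "gripper_force": force on a finger pad.
Only numpy, scipy, OpenCV 4.12 (cv2) and the standard library are available. Lean on these libraries where they do the work, as an engineer would, in place of code of your own. Each camera call takes 0.05 s, during which the arm holds its last target. There are 200 camera calls.

## Working session

There is one attempt and no reset: what is moved stays moved. The work goes in short steps, Python scripts to look and compute and a tool call to move; the robot and the scene stay as the last step left them, time stands still between calls to the robot, and variables do not carry over. Pictures are saved under pics/ and viewed, at most 10 in all, crops included, and the job is handed in when it is done.

Besides the shell and the picture viewer there is one more tool, called after ">>>" as name([rows], argument=value, ...), one row to a line, values as JSON. move_arm: Moves the arm, as the interface text tells. Shift numbers are shares of 0.05 m and turn numbers shares of 45 degrees, none past 1 either way. Its arguments: {"type":"object","properties":{"deltas":{"type":"array","items":{"type":"object","properties":{"dx":{"type":"number"},"dy":{"type":"number"},"dz":{"type":"number"},"rx":{"type":"number"},"ry":{"type":"number"},"rz":{"type":"number"},"jaw":{"type":"number"}}}},"newtons":{"type":"number"}},"required":["deltas"]}

```bash
mkdir -p pics; ls; python3 - <<'E'
from plant import *
import cv2,numpy as np
ims=[]
for c in("scene","top"):
    p,d=read_camera(c); cv2.imwrite(f"pics/{c}0.png",p[:,:,::-1]); np.savez(f"{c}0.npz",p=p,d=d)
    for t in["box","free_end","press_spot","wheel","wedge","wedge_tip","wedge_butt","plate","jar_a"]:
        print(c,t,[(np.round(r["xyz"]).tolist(),round(r["conf"],2)) for r in search_frame(c,t)[:4]])
print(state(),tcp_to_grasp)
E
```

```text
pics
scene box [([585.0, -170.0, 73.0], 0.83)]
scene free_end [([590.0, -170.0, 69.0], 0.74)]
scene press_spot [([588.0, -172.0, 69.0], 0.71), ([538.0, 132.0, 12.0], 0.57)]
scene wheel [([591.0, -171.0, 68.0], 0.64)]
scene wedge [([536.0, 128.0, 12.0], 0.78), ([592.0, 314.0, 9.0], 0.75), ([674.0, 150.0, 11.0], 0.73), ([548.0, -143.0, 123.0], 0.62)]
scene wedge_tip [([590.0, 310.0, 14.0], 0.94), ([676.0, 147.0, 11.0], 0.83), ([536.0, 130.0, 9.0], 0.82), ([390.0, 139.0, 4.0], 0.71)]
scene wedge_butt [([387.0, 137.0, 9.0], 0.76), ([535.0, 130.0, 10.0], 0.68), ([673.0, 150.0, 4.0], 0.57)]
scene plate [([550.0, -148.0, 120.0], 0.97)]
scene jar_a [([703.0, -174.0, 58.0], 0.88), ([414.0, -53.0, 63.0], 0.79), ([701.0, -34.0, 68.0], 0.62)]
top box [([532.0, -31.0, 70.0], 0.88)]
top free_end [([535.0, 128.0, 6.0], 0.7)]
top press_spot [([535.0, -31.0, 71.0], 0.82)]
top wheel [([531.0, -27.0, 69.0], 0.62)]
top wedge [([586.0, 319.0, 11.0], 0.75), ([671.0, 160.0, 12.0], 0.7), ([385.0, 142.0, 12.0], 0.7), ([534.0, 129.0, 10.0], 0.66)]
top wedge_tip [([586.0, 317.0, 11.0], 0.95), ([673.0, 163.0, 1
[... 411 characters left out ...]
rray([-62.34934104,  39.48269419, -11.15029907,  89.68452128,
         9.01208249,  51.70837701, -12.32633373]), 'joint_vel': array([-0.02279712, -0.02148395, -0.06541277,  0.00921974,  0.00169486,
       -0.1125097 , -0.07563707]), 'joint_torque': array([ 2.47199910e-05, -5.27494240e+01, -1.26682777e+00, -1.53744364e+01,
       -5.19312057e-02, -8.33693121e-04,  1.36445018e-05]), 'eef_pos': array([271.15819152, 563.15143174, 238.74369532]), 'eef_rot': array([ 1.79994324e+02, -1.72299425e-03,  1.54285219e+02]), 'ft_force': array([ 0.15200426, -0.33168282,  0.46067836]), 'torque': array([0.01439909, 0.01768284, 0.00270641]), 'gripper_force': 0.0, 'width': 87.9322634996553} -18.700000000000003
```

View pics/top0.png

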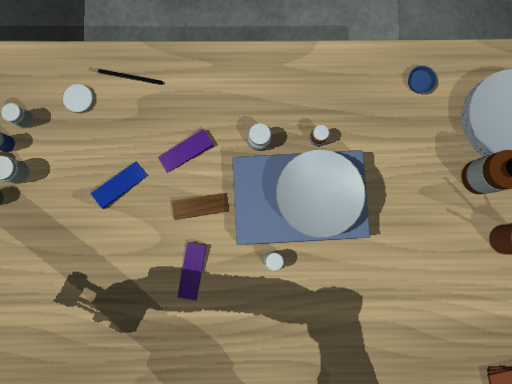

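View pics/scene0.png

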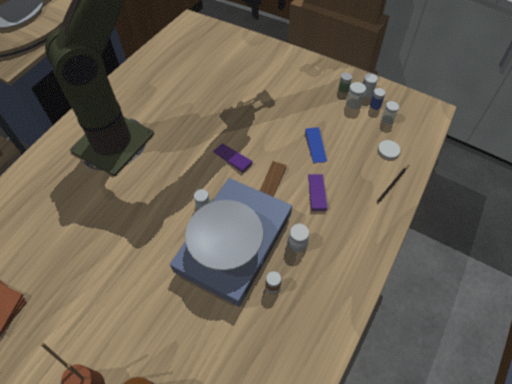

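The top view shows the wooden wedge at px (172–228, 194–219), with its thin end about 6 px from the stand's left edge (px x≈235). The purple and blue blocks are look-alikes. Next I measure the outlines by colour and depth.

```bash
cat > h.py <<'E'
from plant import *
import cv2,numpy as np
def cloud(c,d):
    q=camera_params(c); v,u=np.mgrid[:384,:512]
    K=np.array([[q["fx"],0,q["cx"]],[0,q["fy"],q["cy"]],[0,0,1.]])
    uv=cv2.undistortPoints(np.stack([u,v],-1).reshape(-1,1,2).astype(float),K,np.array([q["k1"],0,0,0,0.])).reshape(384,512,2)
    # model: drawn = (1+k1 r^2) ray  == OpenCV radial k1
    P=np.stack([uv[...,0]*d,-uv[...,1]*d,-d,np.ones_like(d)],-1)
    return (P@np.array(q["pose"]).T)[...,:3]
def outline(X,m,name):
    p=X[m]; r=cv2.minAreaRect(p[:,:2].astype(np.float32)); print(name,m.sum(),"c",np.round(r[0],1),"size",np.round(r[1],1),"corners",np.round(cv2.boxPoints(r)).tolist(),"z",np.round(np.percentile(p[:,2],[2,50,98]),1))
E
python3 - <<'E'
from h import *
z=np.load("top0.npz");p=z["p"].astype(int);X=cloud("top",z["d"])
v,u=np.mgrid[:384,:512]
print("table z",np.median(X[300:340,120:200,2]))
m=(u>225)&(u<380)&(v>140)&(v<255)&(abs(X[...,2]-70)<8)&(p[...,2]>p[...,0])
outline(X,m,"box")
hsv=cv2.cvtColor(z["p"],cv2.COLOR_RGB2HSV)
print(p[206,200],p[225,200],p[206,180])
m=(u>160)&(u<232)&(v>188)&(v<226)&(p.sum(-1)<p[206,200].sum()*1.0+70)
n,l,s,_=cv2.connectedComponentsWithStats(m.astype(np.uint8)); k=1+np.argmax(s[1:,4]); m=l==k
print(s[k]); outline(X,m,"wedge")
q=X[m]; A=np.c_[q[:,:2],np.ones(len(q))]; print(np.linalg.lstsq(A,q[:,2],rcond=None)[0])
E
```

```text
table z 0.2590859099418594
box 5489 c [ 552.3 -108.6] size [259.2 299.3] corners [[416.0, 35.0], [430.0, -264.0], [689.0, -252.0], [675.0, 47.0]] z [65.9 69.8 73.6]
[100  70  40] [170 153 115] [105  79  53]
[ 172  193   57   27 1063]
wedge 1063 c [525.3  93.2] size [194.5  92.8] corners [[454.0, 13.0], [543.0, -13.0], [597.0, 174.0], [508.0, 199.0]] z [-0.3  9.8 19.6]
[-1.45306879e+00 -2.87361630e-01  8.23151499e+02]
```

```bash
cat >> h.py <<'E'
def plane(c,pts,zs):
    q=camera_params(c);K=np.array([[q["fx"],0,q["cx"]],[0,q["fy"],q["cy"]],[0,0,1.]])
    uv=cv2.undistortPoints(np.array(pts,float).reshape(-1,1,2),K,np.array([q["k1"],0,0,0,0.])).reshape(-1,2)
    T=np.array(q["pose"]);r=np.c_[uv[:,0],-uv[:,1],-np.ones(len(uv))]@T[:3,:3].T
    return T[:3,3]+r*((zs-T[2,3])/r[:,2])[:,None]
def big(m):
    n,l,s,_=cv2.connectedComponentsWithStats(m.astype(np.uint8)); return l==1+np.argmax(s[1:,4])
def rect(c,m,z):
    v,u=np.nonzero(m); P=plane(c,np.c_[u,v],np.full(len(u),z)); r=cv2.minAreaRect(P[:,:2].astype(np.float32)); return r,P
def wedge_mask(p,u0=160,u1=232,v0=188,v1=226):
    v,u=np.mgrid[:384,:512]; p=p.astype(int)
    return big((u>u0)&(u<u1)&(v>v0)&(v<v1)&(p.sum(-1)<290)&(p[...,0]>p[...,2]+20))
E
python3 - <<'E'
from h import *
z=np.load("top0.npz");p=z["p"].astype(int);X=cloud("top",z["d"])
v,u=np.mgrid[:384,:512]
m=(u>225)&(u<380)&(v>140)&(v<255)&(abs(X[...,2]-70)<12)&(p[...,2]>p[...,0]+15)
m=big(cv2.morphologyEx(m.astype(np.uint8),cv2.MORPH_OPEN,np.ones((3,3))))
r,_=rect("top",m,70);print("box",r,np.round(cv2.boxPoints(r)).tolist())
m=wedge_mask(z["p"])
r,P=rect("top",m,10);print("wedge",r,np.round(cv2.boxPoints(r)).tolist())
y=P[:,1]
for a in range(60,210,10):
    k=(abs(y-a)<5); 
    if k.sum()>10: print(a,k.sum(),P[k,0].min().round(),P[k,0].max().round(),np.median(X[m][k,2]).round(1))
print([(t["xyz"],t["conf"]) for n in("jar_a",) for t in search_frame("top",n)])
E
```

```text
box ((544.852294921875, -37.70708465576172), (198.2152099609375, 156.17762756347656), 2.669214963912964) [[442.0, 36.0], [449.0, -120.0], [647.0, -111.0], [640.0, 45.0]]
wedge ((534.0443725585938, 123.34114074707031), (46.70201873779297, 132.71963500976562), 8.414592742919922) [[501.0, 186.0], [521.0, 54.0], [567.0, 61.0], [547.0, 192.0]]
60 61 521.0 564.0 1.8
70 75 518.0 564.0 2.9
80 76 518.0 561.0 4.5
90 77 516.0 561.0 5.8
100 97 514.0 559.0 6.7
110 77 514.0 559.0 8.7
120 80 512.0 557.0 8.9
130 78 509.0 557.0 10.4
140 95 509.0 555.0 11.9
150 83 507.0 552.0 12.8
160 78 505.0 550.0 14.6
170 78 505.0 550.0 15.1
180 80 503.0 548.0 16.3
190 41 503.0 548.0 18.1
[([687.5, -157.9, 60.8], 0.8), ([407.4, -46.3, 60.0], 0.65), ([692.5, -14.1, 70.9], 0.58)]
```

>>> move_arm([
  {"rz": 0.177, "jaw": 0},
  {"rz": 0.177, "jaw": 0},
  {"rz": 0.177, "jaw": 0},
  {"rz": 0.177, "jaw": 0},
  {"rz": 0.177, "jaw": 0},
], newtons=10)

```text
invalid input
```

>>> move_arm([
  {"rz": 0.177, "jaw": 0},
  {"rz": 0.177, "jaw": 0},
  {"jaw": 0},
  {"jaw": 0},
  {"jaw": 0},
])

```text
invalid input
```

>>> move_arm([
  {"dx": 0, "dy": 0, "dz": 0, "rx": 0, "ry": 0, "rz": 0.177, "jaw": 0},
  {"dx": 0, "dy": 0, "dz": 0, "rx": 0, "ry": 0, "rz": 0.177, "jaw": 0},
  {"dx": 0, "dy": 0, "dz": 0, "rx": 0, "ry": 0, "rz": 0.177, "jaw": 0},
  {"dx": 0, "dy": 0, "dz": 0, "rx": 0, "ry": 0, "rz": 0.177, "jaw": 0},
  {"dx": 0, "dy": 0, "dz": 0, "rx": 0, "ry": 0, "rz": 0.177, "jaw": 0},
], newtons=10)

```text
time_s: 1.55
eef_pos: [271.1, 563.2, 238.8]
eef_rot: [-180.0, -0.0, 114.1]
ft_force: [-0.7, 0.8, -0.7]
width: 50.2
gripper_force: 0.0
```

>>> move_arm([
  {"dx": 0, "dy": 0, "dz": 0, "rx": 0, "ry": 0, "rz": 0.172, "jaw": 0},
  {"dx": 0, "dy": 0, "dz": 0, "rx": 0, "ry": 0, "rz": 0.172, "jaw": 0},
  {"dx": -0.4, "dy": 0.13, "dz": 0, "rx": 0, "ry": 0, "rz": 0, "jaw": 0},
  {"dx": -0.6, "dy": 0.2, "dz": 0, "rx": 0, "ry": 0, "rz": 0, "jaw": 0},
  {"dx": -0.6, "dy": 0.2, "dz": 0, "rx": 0, "ry": 0, "rz": 0, "jaw": 0},
])

```text
time_s: 2.05
eef_pos: [309.8, 487.8, 238.7]
eef_rot: [180.0, -0.0, 99.1]
ft_force: [0.8, 0.3, 0.3]
width: 10.4
gripper_force: 0.0
```

>>> move_arm([
  {"dx": -0.6, "dy": 0.2, "dz": 0, "rx": 0, "ry": 0, "rz": 0, "jaw": 0},
  {"dx": -0.6, "dy": 0.2, "dz": 0, "rx": 0, "ry": 0, "rz": 0, "jaw": 0},
  {"dx": -0.6, "dy": 0.2, "dz": 0, "rx": 0, "ry": 0, "rz": 0, "jaw": 0},
  {"dx": -0.6, "dy": 0.2, "dz": 0, "rx": 0, "ry": 0, "rz": 0, "jaw": 0},
  {"dx": -0.6, "dy": 0.2, "dz": 0, "rx": 0, "ry": 0, "rz": 0, "jaw": 0},
])

```text
time_s: 2.55
eef_pos: [383.1, 347.0, 238.9]
eef_rot: [180.0, -0.0, 99.0]
ft_force: [-0.3, 0.6, 1.0]
width: 0.6
gripper_force: 0.0
```

>>> move_arm([
  {"dx": -0.6, "dy": 0.2, "dz": 0, "rx": 0, "ry": 0, "rz": 0, "jaw": 0},
  {"dx": -0.6, "dy": 0.2, "dz": 0, "rx": 0, "ry": 0, "rz": 0, "jaw": 0},
  {"dx": -0.6, "dy": 0.2, "dz": 0, "rx": 0, "ry": 0, "rz": 0, "jaw": 0},
  {"dx": -0.6, "dy": 0.2, "dz": 0, "rx": 0, "ry": 0, "rz": 0, "jaw": 0},
  {"dx": -0.6, "dy": 0.2, "dz": 0, "rx": 0, "ry": 0, "rz": 0, "jaw": 0},
])

```text
time_s: 3.05
eef_pos: [456.0, 206.5, 238.9]
eef_rot: [180.0, -0.0, 99.0]
ft_force: [-0.2, -0.2, -0.5]
width: 0.6
gripper_force: 0.0
```

>>> move_arm([
  {"dx": -0.6, "dy": 0.2, "dz": 0, "rx": 0, "ry": 0, "rz": 0, "jaw": 0},
  {"dx": -0.6, "dy": 0.2, "dz": 0, "rx": 0, "ry": 0, "rz": 0, "jaw": 0},
  {"dx": -0.6, "dy": 0.2, "dz": 0, "rx": 0, "ry": 0, "rz": 0, "jaw": 0},
  {"dx": -0.6, "dy": 0.2, "dz": 0, "rx": 0, "ry": 0, "rz": 0, "jaw": 0},
  {"dx": 0, "dy": 0, "dz": 0, "rx": 0, "ry": 0, "rz": 0, "jaw": 0},
])

```text
time_s: 3.55
eef_pos: [515.8, 90.0, 238.9]
eef_rot: [179.9, 0.2, 98.5]
ft_force: [-0.0, -0.4, 0.6]
width: 0.6
gripper_force: 0.0
```

>>> move_arm([
  {"dx": -0.5, "dy": 0.1, "dz": 0.5, "rx": 0, "ry": 0, "rz": 0, "jaw": 0},
  {"dx": -0.5, "dy": 0.1, "dz": 0.6, "rx": 0, "ry": 0, "rz": 0, "jaw": 0},
  {"dx": -0.55, "dy": 0.09, "dz": 0.6, "rx": 0, "ry": 0, "rz": 0, "jaw": 0},
  {"dx": 0, "dy": 0, "dz": 0.6, "rx": 0, "ry": 0, "rz": 0, "jaw": 0},
  {"dx": 0, "dy": 0, "dz": 0.4, "rx": 0, "ry": 0, "rz": 0, "jaw": 0},
])

```text
time_s: 4.05
eef_pos: [539.5, 20.8, 101.9]
eef_rot: [-179.9, -0.0, 98.9]
ft_force: [-0.2, 0.5, -1.2]
width: 0.4
gripper_force: 0.0
```

>>> move_arm([
  {"dx": 0, "dy": 0, "dz": 0.2, "rx": 0, "ry": 0, "rz": 0, "jaw": 0},
  {"dx": 0, "dy": 0, "dz": 0.06, "rx": 0, "ry": 0, "rz": 0, "jaw": 0},
  {"dx": 0, "dy": 0, "dz": 0, "rx": 0, "ry": 0, "rz": 0, "jaw": 0},
])

```text
time_s: 4.35
eef_pos: [540.4, 21.7, 91.0]
eef_rot: [180.0, -0.0, 99.0]
ft_force: [-0.5, -0.7, -1.2]
width: 0.7
gripper_force: 0.0
```

>>> move_arm([
  {"dx": -0.09, "dy": 0, "dz": 0.12, "rx": 0, "ry": 0, "rz": 0, "jaw": 0},
  {"dx": 0, "dy": 0, "dz": 0.1, "rx": 0, "ry": 0, "rz": 0, "jaw": 0},
  {"dx": 0, "dy": 0, "dz": 0.06, "rx": 0, "ry": 0, "rz": 0, "jaw": 0},
  {"dx": 0, "dy": 0, "dz": 0.04, "rx": 0, "ry": 0, "rz": 0, "jaw": 0},
  {"dx": 0, "dy": 0, "dz": 0.02, "rx": 0, "ry": 0, "rz": 0, "jaw": 0},
])

```text
time_s: 4.85
eef_pos: [540.8, 16.6, 73.6]
eef_rot: [-180.0, -0.0, 99.0]
ft_force: [0.5, -0.4, 1.3]
width: 0.5
gripper_force: 0.0
```

>>> move_arm([
  {"dx": 0, "dy": 0, "dz": 0.03, "rx": 0, "ry": 0, "rz": 0, "jaw": 0},
  {"dx": 0, "dy": 0, "dz": 0.02, "rx": 0, "ry": 0, "rz": 0, "jaw": 0},
])

```text
time_s: 5.05
eef_pos: [540.8, 16.6, 71.2]
eef_rot: [180.0, -0.0, 99.0]
ft_force: [0.9, -1.0, -0.2]
width: 0.6
gripper_force: 0.0
```

>>> move_arm([
  {"dx": 0, "dy": 0, "dz": 0.02, "rx": 0, "ry": 0, "rz": 0, "jaw": 0},
  {"dx": 0, "dy": 0, "dz": 0.02, "rx": 0, "ry": 0, "rz": 0, "jaw": 0},
  {"dx": 0, "dy": 0, "dz": 0.02, "rx": 0, "ry": 0, "rz": 0, "jaw": 0},
])

```text
time_s: 5.35
eef_pos: [540.8, 17.6, 68.6]
eef_rot: [180.0, -0.1, 99.0]
ft_force: [-1.0, 3.4, 6.0]
width: 0.6
gripper_force: 3.0
```

>>> move_arm([
  {"dx": 0, "dy": 0, "dz": 0.02, "rx": 0, "ry": 0, "rz": 0, "jaw": 0},
  {"dx": 0, "dy": 0, "dz": 0.02, "rx": 0, "ry": 0, "rz": 0, "jaw": 0},
  {"dx": 0, "dy": 0, "dz": 0, "rx": 0, "ry": 0, "rz": 0, "jaw": 0},
])

```text
time_s: 5.65
eef_pos: [540.8, 18.7, 66.6]
eef_rot: [180.0, -0.1, 99.1]
ft_force: [-1.2, 4.6, 6.3]
width: 0.4
gripper_force: 3.2
```

>>> move_arm([
  {"dx": 0.02, "dy": 0, "dz": 0.02, "rx": 0, "ry": 0, "rz": 0, "jaw": 0},
  {"dx": 0.02, "dy": 0, "dz": 0.02, "rx": 0, "ry": 0, "rz": 0, "jaw": 0},
  {"dx": 0, "dy": 0, "dz": 0, "rx": 0, "ry": 0, "rz": 0, "jaw": 0},
])

```text
time_s: 5.95
eef_pos: [540.7, 19.9, 64.5]
eef_rot: [179.9, -0.1, 99.1]
ft_force: [-0.3, 3.0, 5.8]
width: 0.8
gripper_force: 2.9
```

>>> move_arm([
  {"dx": 0, "dy": 0, "dz": 0.02, "rx": 0, "ry": 0, "rz": 0, "jaw": 0},
  {"dx": 0, "dy": 0, "dz": 0, "rx": 0, "ry": 0, "rz": 0, "jaw": 0},
])

```text
time_s: 6.15
eef_pos: [540.7, 20.3, 63.6]
eef_rot: [179.9, -0.1, 99.1]
ft_force: [-1.0, 3.9, 5.6]
width: 0.5
gripper_force: 3.1
```

>>> move_arm([
  {"dx": 0, "dy": 0, "dz": -0.03, "rx": 0, "ry": 0, "rz": 0, "jaw": 0},
  {"dx": -0.02, "dy": 0, "dz": -0.03, "rx": 0, "ry": 0, "rz": 0, "jaw": 0},
  {"dx": -0.02, "dy": 0, "dz": -0.03, "rx": 0, "ry": 0, "rz": 0, "jaw": 0},
  {"dx": 0, "dy": 0, "dz": -0.04, "rx": 0, "ry": 0, "rz": 0, "jaw": 0},
  {"dx": 0, "dy": 0, "dz": -0.05, "rx": 0, "ry": 0, "rz": 0, "jaw": 0},
])

```text
time_s: 6.65
eef_pos: [540.8, 15.9, 72.3]
eef_rot: [-180.0, 0.0, 99.0]
ft_force: [0.4, -0.1, -0.1]
width: 0.5
gripper_force: 0.0
```

>>> move_arm([
  {"dx": 0, "dy": 0, "dz": -0.3, "rx": 0, "ry": 0, "rz": 0, "jaw": 0},
  {"dx": 0.6, "dy": 0, "dz": -0.6, "rx": 0, "ry": 0, "rz": 0, "jaw": 0},
  {"dx": 0.8, "dy": 0, "dz": -0.3, "rx": 0, "ry": 0, "rz": 0, "jaw": 0},
  {"dx": 0.8, "dy": 0, "dz": 0, "rx": 0, "ry": 0, "rz": 0, "jaw": 0},
  {"dx": 0.8, "dy": 0, "dz": 0, "rx": 0, "ry": 0, "rz": 0, "jaw": 0},
])

```text
time_s: 7.15
eef_pos: [517.7, 165.3, 132.8]
eef_rot: [179.9, 0.0, 98.9]
ft_force: [0.2, -0.1, -0.3]
width: 0.5
gripper_force: 0.0
```

>>> move_arm([
  {"dx": 0.5, "dy": 0.11, "dz": 0, "rx": 0, "ry": 0, "rz": 0, "jaw": 0},
  {"dx": 0.5, "dy": 0.11, "dz": 0.5, "rx": 0, "ry": 0, "rz": 0, "jaw": 0},
  {"dx": 0, "dy": 0, "dz": 0.6, "rx": 0, "ry": 0, "rz": 0, "jaw": 0},
  {"dx": 0, "dy": 0, "dz": 0.6, "rx": 0, "ry": 0, "rz": 0, "jaw": 0},
  {"dx": 0, "dy": 0, "dz": 0, "rx": 0, "ry": 0, "rz": 0, "jaw": 0},
])

```text
time_s: 7.65
eef_pos: [518.0, 214.2, 43.9]
eef_rot: [-179.6, 0.2, 99.0]
ft_force: [-0.3, -0.5, -0.2]
width: 0.3
gripper_force: 0.0
```

```bash
python3 - <<'E'
from h import *
for c in("top","scene"):
    p,d=read_camera(c); np.savez(c+"1.npz",p=p,d=d); cv2.imwrite(f"pics/{c}1.png",cv2.resize(p[90:280,130:380,::-1] if c=="top" else p[120:320,150:350,::-1],None,fx=2.8,fy=2.8))
E
```

```text
(no output)
```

View pics/top1.png

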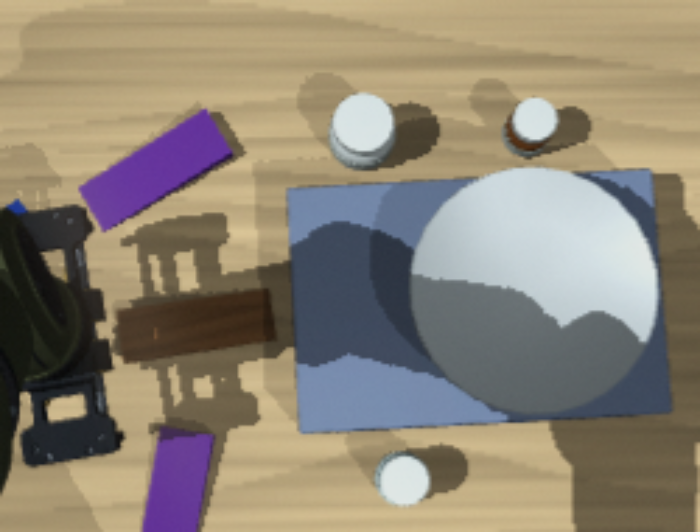

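The view shows the stand's edge and wedge tip unchanged (tip gap ≈7 px, about 16 mm). The gripper is centred behind the wedge's butt.

>>> move_arm([
  {"dx": 0, "dy": 0.04, "dz": 0.3, "rx": 0, "ry": 0, "rz": 0, "jaw": 0},
  {"dx": 0, "dy": 0, "dz": 0.3, "rx": 0, "ry": 0, "rz": 0, "jaw": 0},
  {"dx": 0, "dy": 0, "dz": 0.1, "rx": 0, "ry": 0, "rz": 0, "jaw": 0},
  {"dx": 0, "dy": 0, "dz": 0.04, "rx": 0, "ry": 0, "rz": 0, "jaw": 0},
  {"dx": 0, "dy": 0, "dz": 0, "rx": 0, "ry": 0, "rz": 0, "jaw": 0},
])

```text
time_s: 8.25
eef_pos: [522.3, 216.0, 10.0]
eef_rot: [-180.0, 0.0, 99.0]
ft_force: [0.4, -0.2, 0.2]
width: 0.6
gripper_force: 0.0
```

>>> move_arm([
  {"dx": 0, "dy": -0.03, "dz": 0.08, "rx": 0, "ry": 0, "rz": 0, "jaw": 0},
  {"dx": -0.1, "dy": 0, "dz": 0, "rx": 0, "ry": 0, "rz": 0, "jaw": 0},
  {"dx": -0.1, "dy": 0, "dz": 0, "rx": 0, "ry": 0, "rz": 0, "jaw": 0},
  {"dx": -0.06, "dy": 0, "dz": 0, "rx": 0, "ry": 0, "rz": 0, "jaw": 0},
  {"dx": -0.06, "dy": 0, "dz": 0, "rx": 0, "ry": 0, "rz": 0, "jaw": 0},
])

```text
time_s: 8.75
eef_pos: [523.7, 199.4, 6.4]
eef_rot: [180.0, 0.0, 98.9]
ft_force: [-0.5, -0.4, 0.1]
width: 0.3
gripper_force: 0.0
```

>>> move_arm([
  {"dx": -0.06, "dy": 0, "dz": 0, "rx": 0, "ry": 0, "rz": 0, "jaw": 0},
  {"dx": -0.06, "dy": 0, "dz": 0, "rx": 0, "ry": 0, "rz": 0, "jaw": 0},
  {"dx": -0.06, "dy": 0, "dz": 0, "rx": 0, "ry": 0, "rz": 0, "jaw": 0},
  {"dx": -0.06, "dy": 0, "dz": 0, "rx": 0, "ry": 0, "rz": 0, "jaw": 0},
  {"dx": -0.06, "dy": 0, "dz": 0, "rx": 0, "ry": 0, "rz": 0, "jaw": 0},
])

```text
time_s: 9.25
eef_pos: [525.8, 185.1, 6.3]
eef_rot: [180.0, -0.0, 99.0]
ft_force: [-0.3, 0.4, 0.2]
width: 0.7
gripper_force: 0.3
```

>>> move_arm([
  {"dx": -0.06, "dy": 0, "dz": 0, "rx": 0, "ry": 0, "rz": 0, "jaw": 0},
  {"dx": -0.06, "dy": 0, "dz": 0, "rx": 0, "ry": 0, "rz": 0, "jaw": 0},
  {"dx": -0.06, "dy": 0, "dz": 0, "rx": 0, "ry": 0, "rz": 0, "jaw": 0},
  {"dx": -0.06, "dy": 0, "dz": 0, "rx": 0, "ry": 0, "rz": 0, "jaw": 0},
  {"dx": -0.06, "dy": 0, "dz": 0, "rx": 0, "ry": 0, "rz": 0, "jaw": 0},
])

```text
time_s: 9.75
eef_pos: [528.1, 170.2, 6.2]
eef_rot: [180.0, -0.0, 99.0]
ft_force: [-0.4, 0.5, 1.0]
width: 0.6
gripper_force: 0.3
```

>>> move_arm([
  {"dx": -0.06, "dy": 0, "dz": 0, "rx": 0, "ry": 0, "rz": 0, "jaw": 0},
  {"dx": -0.06, "dy": 0, "dz": 0, "rx": 0, "ry": 0, "rz": 0, "jaw": 0},
  {"dx": -0.06, "dy": 0, "dz": 0, "rx": 0, "ry": 0, "rz": 0, "jaw": 0},
  {"dx": -0.06, "dy": 0, "dz": 0, "rx": 0, "ry": 0, "rz": 0, "jaw": 0},
])

```text
time_s: 10.15
eef_pos: [530.1, 158.4, 6.2]
eef_rot: [180.0, -0.0, 99.0]
ft_force: [-0.8, 0.6, 0.8]
width: 0.2
gripper_force: 0.3
```

>>> move_arm([
  {"dx": -0.04, "dy": 0, "dz": 0, "rx": 0, "ry": 0, "rz": 0, "jaw": 0},
  {"dx": -0.04, "dy": 0, "dz": 0, "rx": 0, "ry": 0, "rz": 0, "jaw": 0},
  {"dx": -0.04, "dy": 0, "dz": 0, "rx": 0, "ry": 0, "rz": 0, "jaw": 0},
  {"dx": -0.04, "dy": 0, "dz": 0, "rx": 0, "ry": 0, "rz": 0, "jaw": 0},
])

```text
time_s: 10.55
eef_pos: [531.2, 150.6, 6.2]
eef_rot: [180.0, -0.0, 99.0]
ft_force: [-0.2, -0.1, -0.0]
width: 0.5
gripper_force: 0.3
```

>>> move_arm([
  {"dx": -0.04, "dy": 0, "dz": 0, "rx": 0, "ry": 0, "rz": 0, "jaw": 0},
  {"dx": -0.04, "dy": 0, "dz": 0, "rx": 0, "ry": 0, "rz": 0, "jaw": 0},
])

```text
time_s: 10.75
eef_pos: [531.9, 146.6, 6.2]
eef_rot: [-180.0, -0.0, 99.0]
ft_force: [-0.5, 0.5, -0.4]
width: 0.4
gripper_force: 0.3
```

>>> move_arm([
  {"dx": -0.04, "dy": 0, "dz": 0, "rx": 0, "ry": 0, "rz": 0, "jaw": 0},
  {"dx": -0.04, "dy": 0, "dz": 0, "rx": 0, "ry": 0, "rz": 0, "jaw": 0},
])

```text
time_s: 10.95
eef_pos: [532.5, 142.6, 6.2]
eef_rot: [-180.0, -0.0, 99.0]
ft_force: [0.8, 1.1, -0.3]
width: 0.4
gripper_force: 0.3
```

>>> move_arm([
  {"dx": -0.04, "dy": 0, "dz": 0, "rx": 0, "ry": 0, "rz": 0, "jaw": 0},
  {"dx": -0.04, "dy": 0, "dz": 0, "rx": 0, "ry": 0, "rz": 0, "jaw": 0},
])

```text
time_s: 11.15
eef_pos: [533.1, 138.7, 6.2]
eef_rot: [-180.0, -0.0, 99.0]
ft_force: [-0.2, 1.2, 0.3]
width: 0.4
gripper_force: 0.3
```

>>> move_arm([
  {"dx": -0.04, "dy": 0, "dz": 0, "rx": 0, "ry": 0, "rz": 0, "jaw": 0},
  {"dx": -0.04, "dy": 0, "dz": 0, "rx": 0, "ry": 0, "rz": 0, "jaw": 0},
])

```text
time_s: 11.35
eef_pos: [533.8, 134.7, 6.2]
eef_rot: [180.0, -0.0, 99.0]
ft_force: [-0.3, -0.0, 0.9]
width: 0.4
gripper_force: 0.3
```

>>> move_arm([
  {"dx": -0.04, "dy": 0, "dz": 0, "rx": 0, "ry": 0, "rz": 0, "jaw": 0},
  {"dx": -0.04, "dy": 0, "dz": 0, "rx": 0, "ry": 0, "rz": 0, "jaw": 0},
])

```text
time_s: 11.55
eef_pos: [534.4, 130.8, 6.2]
eef_rot: [180.0, -0.0, 99.0]
ft_force: [-0.1, -0.4, 0.4]
width: 0.4
gripper_force: 0.3
```

>>> move_arm([
  {"dx": -0.03, "dy": 0, "dz": 0, "rx": 0, "ry": 0, "rz": 0, "jaw": 0},
  {"dx": -0.03, "dy": 0, "dz": 0, "rx": 0, "ry": 0, "rz": 0, "jaw": 0},
])

```text
time_s: 11.75
eef_pos: [534.9, 127.9, 6.2]
eef_rot: [180.0, -0.0, 99.0]
ft_force: [-0.4, 1.0, -0.1]
width: 0.7
gripper_force: 0.5
```

>>> move_arm([
  {"dx": -0.02, "dy": 0, "dz": 0, "rx": 0, "ry": 0, "rz": 0, "jaw": 0},
  {"dx": -0.02, "dy": 0, "dz": 0, "rx": 0, "ry": 0, "rz": 0, "jaw": 0},
])

```text
time_s: 11.95
eef_pos: [535.1, 126.9, 6.2]
eef_rot: [180.0, -0.1, 99.0]
ft_force: [-0.8, 3.0, 0.7]
width: 0.4
gripper_force: 1.7
```

>>> move_arm([
  {"dx": -0.02, "dy": 0, "dz": 0, "rx": 0, "ry": 0, "rz": 0, "jaw": 0},
  {"dx": -0.02, "dy": 0, "dz": 0, "rx": 0, "ry": 0, "rz": 0, "jaw": 0},
])

```text
time_s: 12.15
eef_pos: [535.4, 126.1, 6.2]
eef_rot: [180.0, -0.1, 99.1]
ft_force: [-0.9, 6.1, 0.3]
width: 0.4
gripper_force: 3.5
```

>>> move_arm([
  {"dx": 0.05, "dy": 0, "dz": 0, "rx": 0, "ry": 0, "rz": 0, "jaw": 0},
  {"dx": 0.2, "dy": 0, "dz": 0, "rx": 0, "ry": 0, "rz": 0, "jaw": 0},
  {"dx": 0.2, "dy": 0, "dz": 0, "rx": 0, "ry": 0, "rz": 0, "jaw": 0},
  {"dx": 0, "dy": 0, "dz": -0.5, "rx": 0, "ry": 0, "rz": 0, "jaw": 0},
  {"dx": 0, "dy": 0, "dz": -0.6, "rx": 0, "ry": 0, "rz": 0, "jaw": 0},
])

```text
time_s: 12.65
eef_pos: [530.6, 147.1, 60.8]
eef_rot: [-179.8, 0.0, 99.1]
ft_force: [0.4, -0.8, 0.3]
width: 0.2
gripper_force: 0.0
```

>>> move_arm([
  {"dx": 0.6, "dy": 0, "dz": -0.6, "rx": 0, "ry": 0, "rz": 0, "jaw": 0},
  {"dx": 0.6, "dy": 0, "dz": -0.2, "rx": 0, "ry": 0, "rz": 0, "jaw": 0},
  {"dx": 0, "dy": 0, "dz": 0, "rx": 0, "ry": 0, "rz": 0, "jaw": 0},
])

```text
time_s: 12.95
eef_pos: [522.3, 212.6, 103.0]
eef_rot: [179.8, -0.3, 99.4]
ft_force: [-0.5, -0.4, 0.4]
width: 0.6
gripper_force: 0.0
```

```bash
python3 - <<'E'
from h import *
p,d=read_camera("top"); np.savez("top2.npz",p=p,d=d); cv2.imwrite("pics/top2.png",cv2.resize(p[90:280,130:380,::-1],None,fx=2.8,fy=2.8))
print(state()["eef_pos"])
X=cloud("top",d)
X0=cloud("top",np.load("top0.npz")["d"])
for k in(X0,X): print([round(float(np.median(k[160:235,a:a+6,2])),2) for a in(236,244,252,260)])
E
```

```text
[522.14198757 209.09198138 101.99062918]
[69.99, 69.89, 69.95, 69.7]
[69.68, 69.96, 69.89, 69.85]
```

View pics/top2.png

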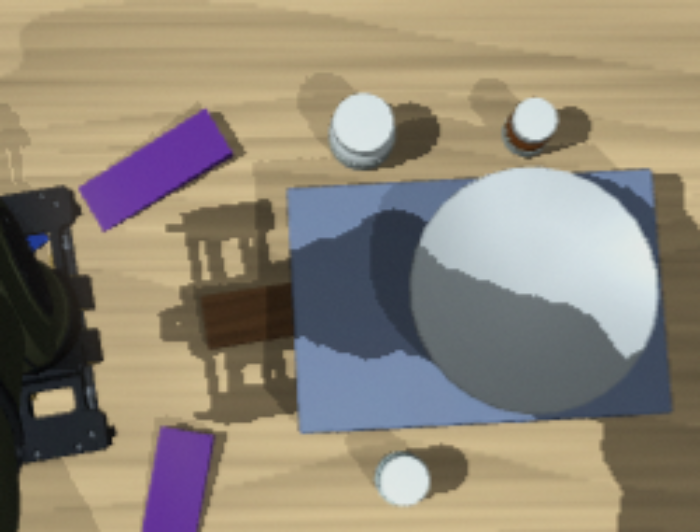

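The wedge is under the stand's free end (butt at crop x≈200). The stand, plate and jars are unmoved and the top is level, so I press next.

>>> move_arm([
  {"dx": -0.6, "dy": -0.05, "dz": 0, "rx": 0, "ry": 0, "rz": 0, "jaw": 0},
  {"dx": -0.8, "dy": -0.05, "dz": 0, "rx": 0, "ry": 0, "rz": 0, "jaw": 0},
  {"dx": -0.8, "dy": -0.05, "dz": 0, "rx": 0, "ry": 0, "rz": 0, "jaw": 0},
  {"dx": -0.8, "dy": -0.05, "dz": 0, "rx": 0, "ry": 0, "rz": 0, "jaw": 0},
  {"dx": -0.8, "dy": -0.05, "dz": 0, "rx": 0, "ry": 0, "rz": 0, "jaw": 0},
])

```text
time_s: 13.5
eef_pos: [539.0, 12.9, 100.4]
eef_rot: [-179.9, 0.1, 98.9]
ft_force: [0.8, -0.7, -0.8]
width: 0.3
gripper_force: 0.0
```

>>> move_arm([
  {"dx": 0, "dy": 0, "dz": 0.2, "rx": 0, "ry": 0, "rz": 0, "jaw": 0},
  {"dx": 0, "dy": 0, "dz": 0.1, "rx": 0, "ry": 0, "rz": 0, "jaw": 0},
  {"dx": 0, "dy": 0, "dz": 0, "rx": 0, "ry": 0, "rz": 0, "jaw": 0},
])

```text
time_s: 13.8
eef_pos: [538.8, 16.9, 85.0]
eef_rot: [-179.8, -0.1, 99.1]
ft_force: [0.1, 1.3, 0.0]
width: 0.5
gripper_force: 0.0
```

>>> move_arm([
  {"dx": 0, "dy": 0.04, "dz": 0.12, "rx": 0, "ry": 0, "rz": 0, "jaw": 0},
  {"dx": 0, "dy": 0, "dz": 0.1, "rx": 0, "ry": 0, "rz": 0, "jaw": 0},
  {"dx": 0, "dy": 0, "dz": 0.04, "rx": 0, "ry": 0, "rz": 0, "jaw": 0},
  {"dx": 0, "dy": 0, "dz": 0.02, "rx": 0, "ry": 0, "rz": 0, "jaw": 0},
])

```text
time_s: 14.2
eef_pos: [541.7, 16.7, 71.9]
eef_rot: [-180.0, -0.0, 99.0]
ft_force: [0.1, 0.3, 0.5]
width: 0.1
gripper_force: 0.0
```

>>> move_arm([
  {"dx": 0, "dy": 0, "dz": 0.015, "rx": 0, "ry": 0, "rz": 0, "jaw": 0},
  {"dx": 0, "dy": 0, "dz": 0.01, "rx": 0, "ry": 0, "rz": 0, "jaw": 0},
  {"dx": 0, "dy": 0, "dz": 0, "rx": 0, "ry": 0, "rz": 0, "jaw": 0},
])

```text
time_s: 14.5
eef_pos: [541.9, 16.2, 71.0]
eef_rot: [180.0, -0.0, 99.0]
ft_force: [-0.5, -0.5, -1.1]
width: 0.5
gripper_force: 0.0
```

>>> move_arm([
  {"dx": 0, "dy": 0, "dz": 0.015, "rx": 0, "ry": 0, "rz": 0, "jaw": 0},
  {"dx": 0, "dy": 0, "dz": 0.015, "rx": 0, "ry": 0, "rz": 0, "jaw": 0},
  {"dx": 0, "dy": 0, "dz": 0, "rx": 0, "ry": 0, "rz": 0, "jaw": 0},
])

```text
time_s: 14.8
eef_pos: [542.0, 16.2, 70.5]
eef_rot: [180.0, 0.0, 99.0]
ft_force: [-1.1, -0.3, 9.0]
width: 0.4
gripper_force: 4.5
```

>>> move_arm([
  {"dx": 0, "dy": 0, "dz": 0.01, "rx": 0, "ry": 0, "rz": 0, "jaw": 0},
  {"dx": 0, "dy": 0, "dz": 0, "rx": 0, "ry": 0, "rz": 0, "jaw": 0},
])

```text
time_s: 15.0
eef_pos: [542.0, 16.2, 70.4]
eef_rot: [179.9, -0.0, 99.0]
ft_force: [-2.7, -0.3, 12.9]
width: 1.0
gripper_force: 6.5
```

>>> move_arm([
  {"dx": 0, "dy": 0, "dz": -0.008, "rx": 0, "ry": 0, "rz": 0, "jaw": 0},
  {"dx": 0, "dy": 0, "dz": 0, "rx": 0, "ry": 0, "rz": 0, "jaw": 0},
  {"dx": 0, "dy": 0, "dz": 0, "rx": 0, "ry": 0, "rz": 0, "jaw": 0},
  {"dx": 0, "dy": 0, "dz": 0, "rx": 0, "ry": 0, "rz": 0, "jaw": 0},
  {"dx": 0, "dy": 0, "dz": 0, "rx": 0, "ry": 0, "rz": 0, "jaw": 0},
])

```text
time_s: 15.5
eef_pos: [542.0, 16.2, 70.5]
eef_rot: [180.0, 0.0, 99.0]
ft_force: [-1.4, 0.5, 8.9]
width: 0.7
gripper_force: 4.9
```

>>> move_arm([
  {"dx": 0, "dy": 0, "dz": 0, "rx": 0, "ry": 0, "rz": 0, "jaw": 0},
  {"dx": 0, "dy": 0, "dz": 0, "rx": 0, "ry": 0, "rz": 0, "jaw": 0},
])

```text
time_s: 15.7
eef_pos: [542.0, 16.2, 70.4]
eef_rot: [180.0, -0.0, 99.0]
ft_force: [-1.8, -0.0, 9.4]
width: 0.9
gripper_force: 4.9
```

```bash
python3 -c "
from plant import *
print(job_done())"
```

```text
the job is handed in; nothing more can be done
None
```

I handed the job in at about 16 s, still holding a press of about 9 N on the stand's free end: the stand rocked under the first press, and now it stands steady on the wedge, about 50 mm under that end. The last picture, taken just before that press, showed the stand, plate and jars unmoved.

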